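# Eject a cereal bar from its mould onto the sheet pan and close the mould's gate

## Task

Push the ejector slide of the bar mould all the way home so that the finished cereal bar comes out onto the ledge, then let the slide spring back. Lay the bar flat in the empty half of the sheet pan, pointing the same way as the two bars already there, without dropping it or disturbing them. Last, swing the gate arm fully shut across the mouth of the empty mould.

Things in the scene. Friction and masses are not known exactly. Their poses are not given: they have to be found in the camera images.
- mould: Steel bar mould fixed to the bench: block 245 (x -115 to +130) by 80 mm; its top, 20 mm high, is channel floor and ledge. Origin at bench height under the channel's mouth; +x points out along the ledge, z up. Channel x -115 to 0, 49 mm wide, walls to 34 mm either side, roof top 58 mm high with a lengthwise 20 mm slot. Ledge x 0 to 130, open at sides and end.
- ejector (a joint): Spring slide in the mould's channel, moving along the mould's +x: 0 at rest, 0.105 m fully home. Needs 3 N at rest to 8 N at full travel and springs back by itself when let go.
- ejector_pad (a point): Centre of the near (-x) face of the ejector's black push pad, which stands above the roof slot: 56 mm wide (y), 14 mm thick (x), from 66 to 104 mm above the bench. It moves with the slide.
- gate (a joint): Gate arm swinging level about an upright pivot beside the mouth: 0 = shut, across the mouth (pointing to the mould's -y); grows as it swings out over the ledge (pi/2 = pointing to the mould's +x), at most 2.6 rad. Light friction holds it where it is left.
- gate_hinge (a point): Point on the gate's upright pivot axis, 75 mm above the bench; in the mould's frame x 10 mm, y 60 mm.
- gate_knob (a point): Grip point in the gate's upright round black knob, 80 mm from the pivot: 22 mm diameter, from 44 to 90 mm above the bench, this point at 75 mm. The arm below it is 16 mm wide, 28 to 44 mm high, and ends 25 mm past the knob.
- bar: The finished cereal bar, oat-brown with dark fruit, 80 mm (x) by 45 mm (y) by 30 mm (z), 0.07 to 0.14 kg; origin at the centre of its underside. It starts in the mould's channel under the roof, its x along the mould's x, right in front of the ejector (its middle 42 mm inside the mouth).
- pan: Shallow aluminium sheet pan, fixed on the bench, 240 mm (x) by 165 mm (y) outside, walls 4 mm thick and 24 mm high, inner floor 4 mm above the bench, lined with pale paper. Origin at bench height under its centre. The half at -x (nearer the robot) is empty: its middle is at x -62 mm, y 0.
- pan_bar_a: Bar like the first already lying in the pan's +x half, on the +y side, its long side along the pan's x; same size, origin and axes as the bar.
- pan_bar_b: The same, on the -y side of the pan's +x half.
Things that resemble listed ones, but are neither listed nor needed, are in the scene too. What is shaped like the bar but orange or red is not meant.

How it is judged:
On the way, in this order (a step that is already met when the one before it is completed fails the run):
1. the ejector slide is pushed home (within 7 mm of full travel) and the bar lies wholly out of the mouth on the ledge (value of joint ejector above 0.098 m and x of bar in the frame of mould above 0.045 m), for 0.1 s.
2. the bar lies flat in the empty half of the pan, pointing like the others, let go, with the slide sprung back (z of bar in the frame of pan between 0 and 0.009 m and x of bar in the frame of pan between -0.09 and -0.015 m and y of bar in the frame of pan between -0.065 and 0.065 m and angle between bar's own z axis and vertical below 0.1 rad and angle between the x axis of bar and the x axis of pan, either way round below 0.3 rad and contact force between bar and the fingers below 0.1 N and linear speed of bar below 0.02 m/s and value of joint ejector below 0.01 m), for 0.2 s.
3. the gate is shut (value of joint gate below 0.1 rad), for 0.2 s.
At the end, for the whole second after the job is handed in: Bar flat on the floor of the pan's empty half (5 mm, 0.1 rad; middle 15 to 90 mm to -x of the pan's centre, within 65 mm across), long side within 0.3 rad of the pan's; other bars within 20 mm of their starts; ejector within 10 mm of rest; gate within 0.1 rad of shut (z of bar in the frame of pan between 0 and 0.009 m and x of bar in the frame of pan between -0.09 and -0.015 m and y of bar in the frame of pan between -0.065 and 0.065 m and angle between bar's own z axis and vertical below 0.1 rad and angle between the x axis of bar and the x axis of pan, either way round below 0.3 rad and linear speed of bar below 0.02 m/s and value of joint ejector below 0.01 m and value of joint gate below 0.1 rad and distance of each of pan_bar_a, pan_bar_b from where it was at the start of the episode below 0.02 m); the robot touches nothing.
It fails at once if the bar is dropped (a free fall of about 25 mm or more) or thrown (contact force between bar and the fingers below 0.05 N and linear speed of bar above 0.7 m/s).
It fails at once if a bar already on the pan is moved by more than 20 mm (distance of any of pan_bar_a, pan_bar_b from where it was at the start of the episode above 0.02 m).
It also fails if it takes over 69 s, if anything falls off the work surface, if the arm or the gripper's body presses on something with over 40 N, if the wrist force passes 120 N, or if a joint passes its speed limit or range.

## Robot

A 6-joint arm with a two-finger parallel gripper is mounted at the origin on the work surface. World frame = base frame: x ahead of the robot, y to its left, z up, the work surface at z = 0. Lengths are in m, angles in rad, forces in N, time in s.
With the tool pointing down it reaches from about 0.375 to 0.975 m from the base axis. Payload 3.8 kg.
Tool frame: the origin (TCP) lies at the very end of the fingers, on their centre line; the grasp point (between the pads) lies 19 mm behind it (bot.pinch_z is the distance from the TCP to the grasp point, in m); x points along the fingers, y is the direction in which the jaws open and shut, and the axes are right-handed (so a half turn about x gives the same grasp; the last joint's range is limited). The gripper opens to 85 mm and grips with 20 to 120 N. Pads are 22 mm wide; open, the fingers measure 114 mm over their backs; the gripper's body (76 mm by 85 mm) begins 54 mm behind the grasp point. The pads swing forward as they close: fully open they stand 13 mm farther back than shut.
Start: joints at [-1.182, 0.264, 1.604, -0, 1.274, -0.037], TCP at [0.279, -0.615, 0.201] pointing down, gripper open.
Joint ranges: [-2.63, 2.63], [-0.94, 2.18], [0.31, 2.57], [-1.31, 4.45], [0, 2.66], [-2.55, 2.55]. Speed limits (rad/s): [2.57, 2.57, 3.14, 3.14, 3.14, 3.14].

## Interface

Orientations are given as a rotation vector (axis times angle).
In Python, from workcell import monitor, imaging, finish_job, bot gives the robot as it stands.
- The arm moves only by the tool jog_arm, never from a script. Its argument "rows" is a list of rows, each a list of 7 numbers: the shift along the tool's x, y, z in m, then the turn, a rotation vector about the tool's x, y, z in rad, then the opening in per cent of the stroke, from 0 (shut) to 100 (fully open). A call has 1 to 20 rows; each row is the pose to reach, as a shift and turn from the pose measured when the call began, along the tool's axes at that moment; what a row does not reach only later rows make up. A row lasts 1/10 s, in which the tool goes at most 50 mm and 8.59 degrees, less where a joint would pass 70% of its speed; a pose out of reach is approached as far as the arm can. A call with a gripper value outside its range is refused whole. The fingers move at their own pace and stop on an object; "force" is the grip in N (left out, the last holds). Time passes only in rows, so rows that repeat a pose let the fingers close. It gives the time, the measured TCP pose, the force and the opening at its end, in the units of the state.
- monitor.read_state(): the state, without advancing time (a new reading comes with each control period).
- imaging.read_camera(name): name is "side" or "top" or "wrist"; returns the picture (480x640x3 uint8, blue, green, red); there is no depth.
- imaging.camera_params(name): a dict with "fx", "fy", "cx", "cy" (pixels), "k1" (the pictures are not rectified: a ray, as slopes to the right and down, at radius r is drawn at 1 + k1 r^2 times it, then the intrinsics apply), "T" (4x4, takes a point from camera to world coordinates); the wrist camera has in their place "T_tool_cam" (4x4, takes a point from camera to tool coordinates, whose origin is the TCP and whose axes are the tool frame's). Camera axes: x right, y down, z forward; pixel columns grow to the right and rows downward; lengths in m; the calibration is good to about 2 mm. A picture is of the moment at which its call begins: read the wrist's pose just before it. camera_params takes no time and is no camera call.
- finish_job(): hands the job in, once; it reports no verdict.
The state is a dict: "time": time; "q": joint angles; "joint_vel": joint speeds; "joint_torque": joint torques, N m; "tool_pos": TCP position; "tcp_rot": TCP orientation; "wrist_force": force on the tool from outside, world axes, zero at the start; "torque": the same for the moment, N m; "width": opening from 0.0 (shut) to 1.0 (fully open).
Only numpy, scipy, OpenCV 4.12 (cv2) and the standard library are available. Lean on these libraries where they do the work, as an engineer would, in place of code of your own. Each camera call takes 0.05 s, during which the arm holds its last target. There are 200 camera calls.

## Working session

There is one attempt and no reset: what is moved stays moved. The work goes in short steps, Python scripts to look and compute and a tool call to move; the robot and the scene stay as the last step left them, time stands still between calls to the robot, and variables do not carry over. Pictures are saved under pics/ and viewed, about 8 in all and at most 12, crops included, and the job is handed in when it is done.

Besides the shell and the picture viewer there is one more tool, called as name(argument=value, ...) on one line, values as JSON. jog_arm: Moves the arm, as the interface text tells. Its arguments: {"type":"object","properties":{"rows":{"type":"array","items":{"type":"array","items":{"type":"number"}}},"force":{"type":"number"}},"required":["rows"]}

```bash
mkdir -p pics; ls; python3 - <<'E'
from workcell import monitor, imaging, bot
import cv2,numpy as np
print(monitor.read_state())
for n in("top","side"):
    cv2.imwrite(f"pics/{n}0.png",imaging.read_camera(n)); print(n,imaging.camera_params(n))
print(imaging.camera_params("wrist"),bot.pinch_z)
E
```

```text
pics
{'time': 0.0, 'q': array([-1.18189494e+00,  2.64774855e-01,  1.60537224e+00, -2.92323636e-05,
        1.27370464e+00, -3.68642088e-02]), 'joint_vel': array([-1.21499054e-03,  8.07662834e-04,  4.13830145e-05,  5.35283462e-05,
        1.60353924e-03, -1.04507801e-03]), 'joint_torque': array([-1.19013162e-04, -5.15112126e+01, -3.67310393e+01, -1.79310150e-04,
        1.29550041e-02, -1.12074915e-05]), 'tool_pos': array([ 0.2784945 , -0.6139925 ,  0.20014843]), 'tcp_rot': array([ 1.98673613,  0.43180691, -1.98759632]), 'wrist_force': array([0.5919318 , 0.63278014, 0.93186414]), 'torque': array([ 0.06592759, -0.01157303,  0.01815018]), 'width': 1.001086049667349}
top {'fx': 448.85567639798035, 'fy': 448.85567639798035, 'cx': 326.6564746339123, 'cy': 235.71669846451454, 'k1': -0.08390258169052495, 'T': array([[-0.01606357, -0.99306156,  0.11649334,  0.38949203],
       [-0.99938192,  0.01958991,  0.02918922, -0.03219713],
       [-0.03126879, -0.11595245, -0.99276245,  0.80115377],
       [ 0.        ,  0.        ,  0.        ,  1.        ]])}
side {'fx': 510.94077777531527, 'fy': 510.94077777531527, 'cx': 317.3515848673676, 'cy': 231.38908228803302, 'k1': 0.004952472524983866, 'T': array([[-0.81278904, -0.37872071,  0.4426563 ,  0.04465495],
       [-0.58230464,  0.55057724, -0.59815217,  0.52658756],
       [-0.01718387, -0.74393234, -0.66803397,  0.70700565],
       [ 0.        ,  0.        ,  0.        ,  1.        ]])}
{'fx': 359.9591197616652, 'fy': 359.9591197616652, 'cx': 323.9064929299471, 'cy': 241.02855970522688, 'k1': 0.015720880663114202, 'T_tool_cam': array([[-9.80983212e-04, -2.82579940e-01,  9.59243251e-01,
        -1.73669188e-01],
       [ 9.99999516e-01, -1.99533568e-04,  9.63883303e-04,
        -7.86676216e-04],
       [-8.09728570e-05,  9.59243732e-01,  2.82579998e-01,
        -7.08557566e-02],
       [ 0.00000000e+00,  0.00000000e+00,  0.00000000e+00,
         1.00000000e+00]])} 0.0187
```

View pics/top0.png

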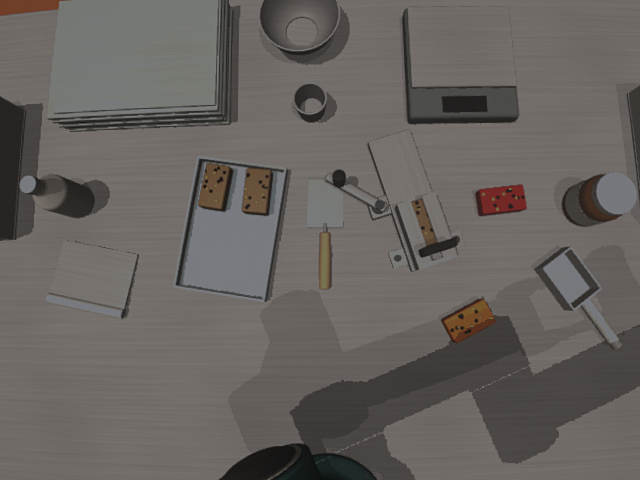

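View pics/side0.png

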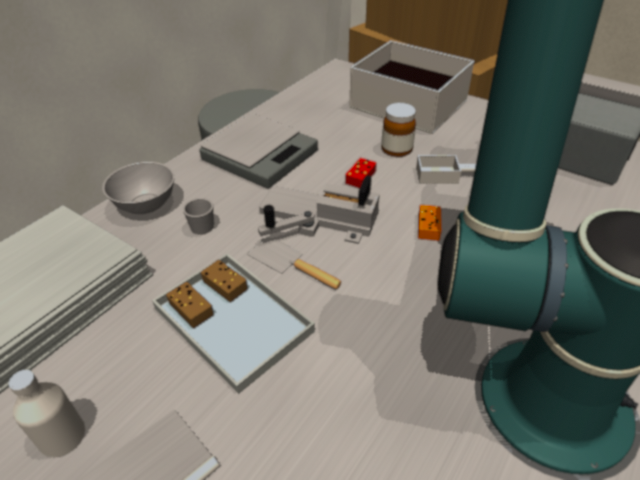

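```bash
cat >h.py <<'E'
import numpy as np,cv2
from workcell import monitor, imaging, bot
from scipy.spatial.transform import Rotation as R
def KD(p): return np.array([[p['fx'],0,p['cx']],[0,p['fy'],p['cy']],[0,0,1.]]),np.array([p['k1'],0,0,0.])
def camT(name):
    p=imaging.camera_params(name)
    if 'T' in p: return p,p['T']
    s=monitor.read_state();T=np.eye(4);T[:3,:3]=R.from_rotvec(s['tcp_rot']).as_matrix();T[:3,3]=s['tool_pos']
    return p,T@p['T_tool_cam']
def ray(name,uv,pT=None):
    p,T=pT or camT(name);K,D=KD(p)
    d=cv2.undistortPoints(np.array(uv,float).reshape(-1,1,2),K,D).reshape(-1,2)
    return T[:3,3],np.c_[d,np.ones(len(d))]@T[:3,:3].T
def plane(name,uv,z,pT=None):
    o,d=ray(name,uv,pT); return o+d*((z-o[2])/d[:,2])[:,None]
def proj(name,P,pT=None):
    p,T=pT or camT(name);K,D=KD(p);Ti=np.linalg.inv(T)
    return cv2.projectPoints(np.array(P,float).reshape(-1,3),Ti[:3,:3],Ti[:3,3],K,D)[0].reshape(-1,2)
def two(uv1,uv2):
    (a,d),(b,e)=ray('top',[uv1]),ray('side',[uv2]);d,e=d[0],e[0]
    s=np.linalg.lstsq(np.c_[d,-e],b-a,rcond=None)[0];p,q=a+d*s[0],b+e*s[1];return (p+q)/2,np.linalg.norm(p-q)
def frame(o,yaw,P):
    c,s=np.cos(yaw),np.sin(yaw);P=np.atleast_2d(P);return np.c_[o[0]+P[:,0]*c-P[:,1]*s,o[1]+P[:,0]*s+P[:,1]*c,P[:,2]]
E
python3 - <<'E'
import cv2
a=cv2.imread('pics/top0.png');c=cv2.resize(a[125:280,315:475],None,fx=3.75,fy=3.75,interpolation=cv2.INTER_CUBIC)
cv2.imwrite('pics/c0.png',cv2.convertScaleAbs(c,alpha=1.5))
E
```

```text
(no output)
```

View pics/c0.png

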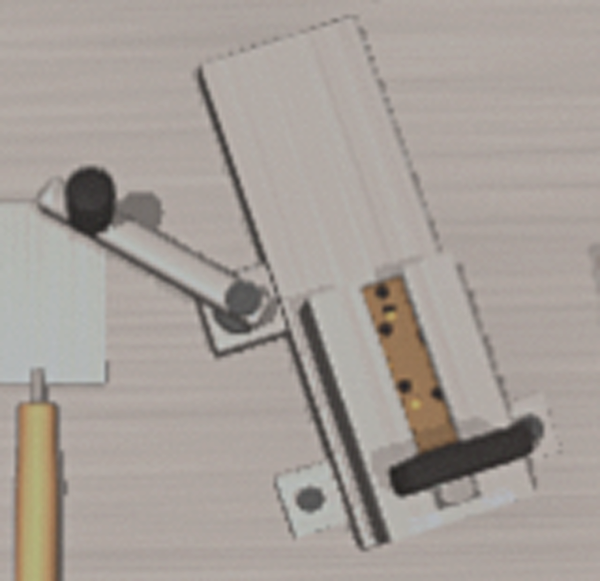

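```bash
cat >fit.py <<'E'
from h import *
from scipy.optimize import least_squares
def fit(mod,uv,x0):
    f=lambda p:(proj('top',frame(p[:2],p[2],mod))-uv).ravel()
    r=least_squares(f,x0,loss='soft_l1');return r.x,f(r.x).reshape(-1,2)
E
python3 - <<'E'
from fit import *
cr=lambda L:np.array(L)/3.75+[315,125]
uv=cr([(200,66),(357,16),(365,288),(400,275)])
m,e=fit(np.array([[.13,.04,.02],[.13,-.04,.02],[0,.01,.058],[0,-.01,.058]]),uv,[.5,-.15,.3]);print('mould',m,e)
# pan corners via contour of pan region
a=cv2.imread('pics/top0.png')
P=np.array([[.12,.0825,.024],[.12,-.0825,.024],[-.12,.0825,.024],[-.12,-.0825,.024]])
pn,e=fit(P,np.array([(199,158.5),(288,169),(176.5,286),(268,300)]),[.45,.18,0]);print('pan',pn,e)
# pad + knob + pan bars
g=a.max(axis=2)
for n,(x0,y0,x1,y1) in dict(pad=(415,230,465,260),knob=(328,165,352,190)).items():
    s=(g[y0:y1,x0:x1]<45).astype('uint8');print(n,cv2.minAreaRect(cv2.findNonZero(s)+[x0,y0]),s.sum())
print('hinge',frame(m,m[2],[.01,.06,.075]))
print('knob top',plane('top',cr([(90,190)]),.09), 'padtop far/near edges',plane('top',cr([(463,447),(467,470)]),.104))
hsv=cv2.cvtColor(a,cv2.COLOR_BGR2HSV)
k=cv2.inRange(hsv,(5,90,40),(22,255,255))[150:225,190:280]
for c in cv2.findContours(k,0,2)[0]:
    if cv2.contourArea(c)>300:
        r=cv2.minAreaRect(c);b=plane('top',cv2.boxPoints(r)+[190,150],.034);print('bar',b.mean(0),np.linalg.norm(np.diff(b,axis=0),axis=1))
np.savez('fit.npz',m=m,pn=pn)
v=a.copy()
def box(o,X,Y,z,col):
    q=proj('top',frame(o,o[2],[[x,y,z] for x,y in ((X[0],Y[0]),(X[1],Y[0]),(X[1],Y[1]),(X[0],Y[1]))]))
    cv2.polylines(v4,[((q-[160,125])*2.4).astype(int)],True,col,1)
v4=cv2.convertScaleAbs(cv2.resize(a[125:310,160:480],None,fx=2.4,fy=2.4),alpha=1.5)
box(m,(-.115,.13),(-.04,.04),.02,(0,0,255));box(m,(-.115,0),(-.01,.01),.058,(0,255,0))
box(pn,(-.12,.12),(-.0825,.0825),.024,(0,0,255));box(pn,(-.116,.116),(-.0785,.0785),.004,(255,0,0))
cv2.imwrite('pics/o0.png',v4)
E
```

```text
mould [ 0.53468889 -0.16275818  0.29264601] [[ 0.01570605  0.37752356]
 [ 0.16477585  0.5555218 ]
 [-1.16431582 -0.35240117]
 [ 0.74074971 -0.48010712]]
pan [ 0.49965096  0.1569754  -0.15322515] [[-0.03572014 -2.44276639]
 [ 0.32361755 -2.06179849]
 [-0.38255642  1.85584938]
 [ 0.04339972  1.40659517]]
pad ((435.8519287109375, 240.396484375), (22.686172485351562, 38.88252258300781), 73.61045837402344) 327
knob ((338.5, 178.5), (17.0, 11.0), 90.0) 176
hinge [[ 0.52695452 -0.10242427  0.075     ]]
knob top [[ 0.57062117 -0.03289655  0.09      ]] padtop far/near edges [[ 0.4545651  -0.18563662  0.104     ]
 [ 0.44495804 -0.18688048  0.104     ]]
bar [0.5624262 0.1126947 0.034    ] [0.08129561 0.04398203 0.08094446]
bar [0.57194996 0.18850876 0.034     ] [0.07977555 0.04386087 0.07931607]
```

View pics/o0.png

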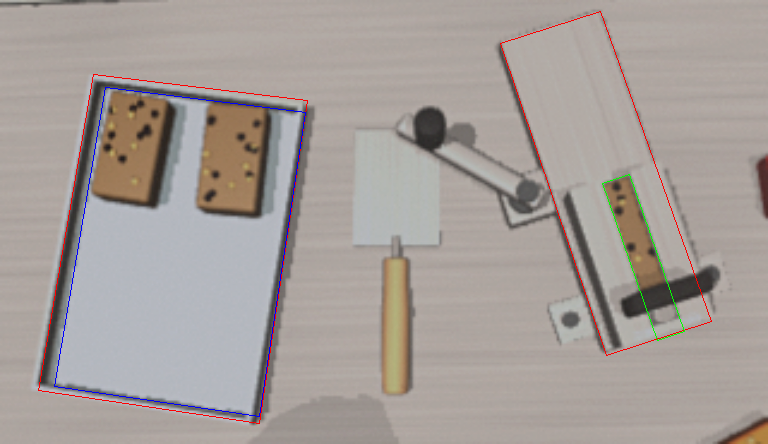

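```bash
cat >>h.py <<'E'
def Rdown(yaw): # tool x down, tool z along yaw
    z=np.array([np.cos(yaw),np.sin(yaw),0]);x=np.array([0,0,-1.]);return np.c_[x,np.cross(z,x),z]
def goto(pos,yaw,base=None):
    s=monitor.read_state();Rc=R.from_rotvec(s['tcp_rot']).as_matrix()
    print(np.round(Rc.T@(np.array(pos)-s['tool_pos']),4),np.round(R.from_matrix(Rc.T@Rdown(yaw)).as_rotvec(),4))
F=np.load('fit.npz') if __import__('os').path.exists('fit.npz') else None
E
python3 - <<'E'
from h import *
s=monitor.read_state();Rc=R.from_rotvec(s['tcp_rot']).as_matrix();print(Rc.round(3))
m=F['m']
for x,z in((-.125,.2),(-.125,.073)):
    P=frame(m,m[2],[x,0,z])[0];print(P);goto(P,m[2])
E
```

```text
[[-0.001  0.413 -0.911]
 [ 0.002 -0.911 -0.413]
 [-1.    -0.002 -0.   ]]
[ 0.4150034  -0.19881902  0.2       ]
[ 0.001  -0.3218 -0.2958] [-3.0085e+00 -3.1000e-03  1.0000e-04]
[ 0.4150034  -0.19881902  0.073     ]
[ 0.128  -0.3216 -0.2958] [-3.0085e+00 -3.1000e-03  1.0000e-04]
```

```bash
python3 - <<'E'
from h import *
m=F['m']
for x,z in((-.125,.2),(-.125,.073)):
    P=frame(m,m[2],[x,0,z])[0];goto(P,m[2]+np.pi)
E
```

```text
[ 0.001  -0.3218 -0.2958] [1.331e-01 1.000e-04 2.000e-03]
[ 0.128  -0.3216 -0.2958] [1.331e-01 1.000e-04 2.000e-03]
```

jog_arm(rows=[[0, -0.04, -0.03, 0.02, 0, 0, 0], [0, -0.08, -0.07, 0.05, 0, 0, 0], [0, -0.11, -0.1, 0.07, 0, 0, 0], [0, -0.145, -0.135, 0.09, 0, 0, 0], [0, -0.18, -0.165, 0.11, 0, 0, 0], [0, -0.215, -0.2, 0.12, 0, 0, 0], [0, -0.25, -0.23, 0.133, 0, 0, 0], [0, -0.285, -0.26, 0.133, 0, 0.002, 0], [0, -0.322, -0.296, 0.133, 0, 0.002, 0], [0, -0.322, -0.296, 0.133, 0, 0.002, 0], [0, -0.322, -0.296, 0.133, 0, 0.002, 0], [0.04, -0.322, -0.296, 0.133, 0, 0.002, 0], [0.08, -0.322, -0.296, 0.133, 0, 0.002, 0], [0.11, -0.322, -0.296, 0.133, 0, 0.002, 0], [0.128, -0.322, -0.296, 0.133, 0, 0.002, 0], [0.128, -0.322, -0.296, 0.133, 0, 0.002, 0]])

```text
time: 1.7
tool_pos: [0.4115, -0.1984, 0.0695]
tcp_rot: [2.061, 0.307, -2.074]
wrist_force: [0.1, -0.0, 0.4]
width: -0.001
```

```bash
python3 - <<'E'
from h import *
m=F['m']
P=frame(m,m[2],[.001,0,.072])[0];goto(P,m[2]+np.pi)
s=imaging.read_camera('side')[150:260,230:420];w=imaging.read_camera('wrist')
cv2.imwrite('pics/a1.png',np.hstack([cv2.resize(w,(480,360)),cv2.resize(s,(320,185)).copy() if 0 else cv2.copyMakeBorder(cv2.resize(s,(320,185)),0,175,0,0,0)]))
E
```

```text
[-0.0032  0.0012 -0.1292] [-0.0022  0.0056  0.0049]
```

View pics/a1.png

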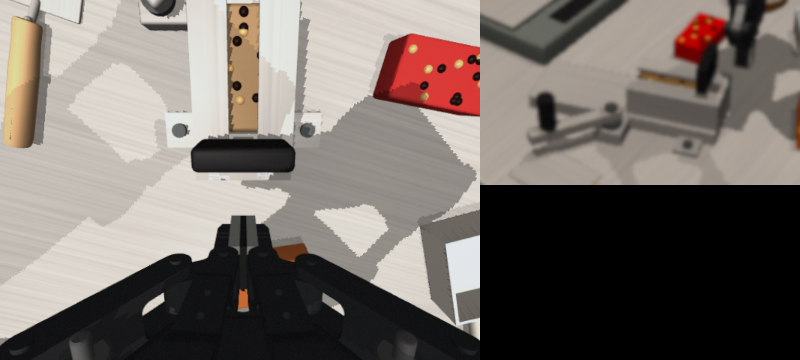

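jog_arm(rows=[[0, 0, -0.015, 0, 0, 0, 0], [0, 0.001, -0.025, 0, 0, 0, 0], [0, 0.001, -0.035, 0, 0, 0, 0], [0, 0.001, -0.045, 0, 0, 0, 0], [0, 0.001, -0.055, 0, 0, 0, 0], [0, 0.001, -0.065, 0, 0, 0, 0], [0, 0.001, -0.075, 0, 0, 0, 0], [0, 0.001, -0.085, 0, 0, 0, 0], [0, 0.001, -0.095, 0, 0, 0, 0], [0, 0.001, -0.103, 0, 0, 0, 0], [0, 0.001, -0.11, 0, 0, 0, 0], [0, 0.001, -0.115, 0, 0, 0, 0], [0, 0.001, -0.118, 0, 0, 0, 0], [0, 0.001, -0.12, 0, 0, 0, 0]])

```text
time: 3.2
tool_pos: [0.5299, -0.1658, 0.0727]
tcp_rot: [2.064, 0.303, -2.066]
wrist_force: [-0.5, -0.2, 1.2]
width: -0.004
```

```bash
python3 - <<'E'
from h import *
s=imaging.read_camera('side')[130:260,230:420];w=imaging.read_camera('wrist');print(monitor.read_state()['wrist_force'])
cv2.imwrite('pics/a2.png',np.hstack([cv2.resize(w,(400,300)),cv2.resize(s,(400,300))]))
E
```

```text
[-0.30003596  0.06242224 -0.06766346]
```

View pics/a2.png

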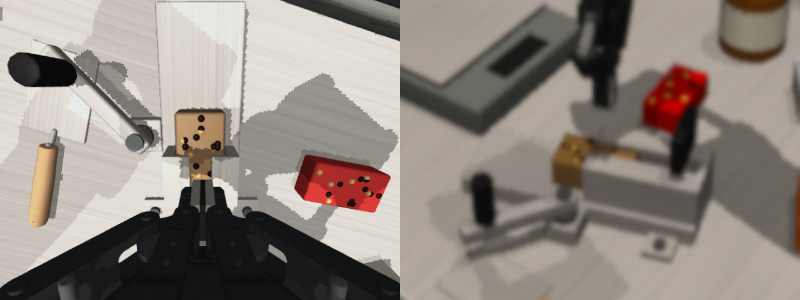

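```bash
python3 - <<'E'
from h import *
m=F['m']
for x,z in((-.008,.15),(-.125,.15),(-.125,.068)):
    P=frame(m,m[2],[x,0,z])[0];goto(P,m[2]+np.pi)
E
```

```text
[-0.0773 -0.0017  0.0025] [-0.0017  0.001   0.0005]
[-0.0772 -0.0015  0.1195] [-0.0017  0.001   0.0005]
[ 0.0048 -0.0015  0.1194] [-0.0017  0.001   0.0005]
```

jog_arm(rows=[[-0.04, 0, 0, 0, 0, 0, 0], [-0.077, 0, 0.01, 0, 0, 0, 0], [-0.08, 0, 0.05, 0, 0, 0, 0], [-0.08, -0.001, 0.09, 0, 0, 0, 0], [-0.08, -0.001, 0.12, 0, 0, 0, 0], [-0.08, -0.001, 0.12, 0, 0, 0, 0], [-0.04, -0.001, 0.12, 0, 0, 0, 0], [-0.01, -0.001, 0.12, 0, 0, 0, 0], [0.004, -0.001, 0.12, 0, 0, 0, 0], [0.005, -0.001, 0.12, 0, 0, 0, 0], [0.005, -0.001, 0.12, 0, 0, 0, 0], [0.005, -0.001, 0.11, 0, 0, 0, 0], [0.005, -0.001, 0.1, 0, 0, 0, 0], [0.005, -0.001, 0.095, 0, 0, 0, 0], [0.005, -0.001, 0.09, 0, 0, 0, 0], [0.005, -0.001, 0.085, 0, 0, 0, 0]])

```text
time: 4.9
tool_pos: [0.4485, -0.1897, 0.0683]
tcp_rot: [2.063, 0.303, -2.066]
wrist_force: [-3.9, -2.3, 3.4]
width: 0.001
```

jog_arm(rows=[[0, 0, -0.005, 0, 0, 0, 0], [0, 0, -0.01, 0, 0, 0, 0], [0, 0, -0.015, 0, 0, 0, 0], [0, 0, -0.02, 0, 0, 0, 0], [0, 0, -0.025, 0, 0, 0, 0]])

```text
time: 5.4
tool_pos: [0.4724, -0.1825, 0.0683]
tcp_rot: [2.062, 0.303, -2.067]
wrist_force: [-5.1, -2.8, 5.1]
width: 0.002
```

```bash
python3 - <<'E'
from h import *
s=imaging.read_camera('side')[150:230,300:420];w=imaging.read_camera('wrist')[180:480,150:500];print(monitor.read_state()['wrist_force'],monitor.read_state()['torque'])
cv2.imwrite('pics/a3.png',np.hstack([cv2.resize(w,(400,300)),cv2.resize(s,(400,300))]))
E
```

```text
[-5.46678    -2.16377036  3.98908952] [-0.303775    0.73713227 -0.02317033]
```

View pics/a3.png

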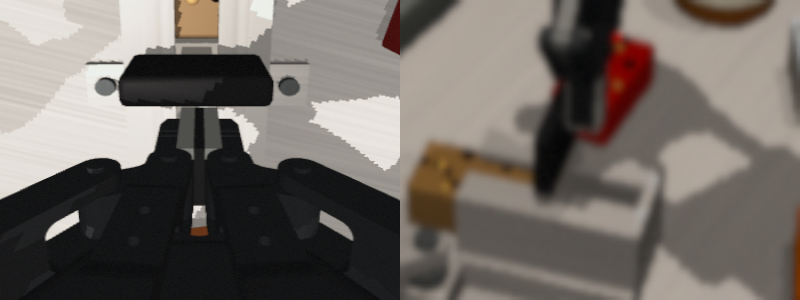

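jog_arm(rows=[[0, 0, -0.005, 0, 0, 0, 0], [0, 0, -0.01, 0, 0, 0, 0], [0, 0, -0.015, 0, 0, 0, 0], [0, 0, -0.02, 0, 0, 0, 0]])

```text
time: 5.9
tool_pos: [0.4909, -0.1767, 0.068]
tcp_rot: [2.06, 0.303, -2.069]
wrist_force: [-8.3, -3.3, 5.1]
width: -0.002
```

jog_arm(rows=[[0, 0, -0.005, 0, 0, 0, 0], [0, 0, -0.01, 0, 0, 0, 0], [0, 0, -0.015, 0, 0, 0, 0], [0, 0, -0.02, 0, 0, 0, 0]])

```text
time: 6.3
tool_pos: [0.509, -0.1713, 0.068]
tcp_rot: [2.058, 0.303, -2.071]
wrist_force: [-8.1, -4.4, 7.5]
width: 0.0
```

jog_arm(rows=[[0, 0, -0.005, 0, 0, 0, 0], [0, 0, -0.01, 0, 0, 0, 0], [0, 0, -0.015, 0, 0, 0, 0], [0, 0, -0.018, 0, 0, 0, 0]])

```text
time: 6.7
tool_pos: [0.525, -0.1665, 0.068]
tcp_rot: [2.055, 0.304, -2.074]
wrist_force: [-8.3, -4.3, 7.4]
width: 0.0
```

jog_arm(rows=[[0, 0, -0.005, 0, 0, 0, 0], [0, 0, -0.008, 0, 0, 0, 0], [0, 0, -0.011, 0, 0, 0, 0], [0, 0, -0.012, 0, 0, 0, 0]])

```text
time: 7.1
tool_pos: [0.5351, -0.1634, 0.0681]
tcp_rot: [2.051, 0.304, -2.077]
wrist_force: [-9.0, -3.5, 7.3]
width: -0.002
```

```bash
python3 - <<'E'
from h import *
st=monitor.read_state();print(st['wrist_force'],frame([0,0],-F['m'][2],st['tool_pos']-np.r_[F['m'][:2],0]))
s=imaging.read_camera('side')[140:240,270:400];w=imaging.read_camera('wrist')[100:440,80:533]
cv2.imwrite('pics/a4.png',np.hstack([cv2.resize(w,(400,300)),cv2.resize(s,(400,300))]))
E
```

```text
[-8.97472093 -3.47752947  7.33107438] [[ 0.00019196 -0.00076136  0.06805232]]
```

View pics/a4.png

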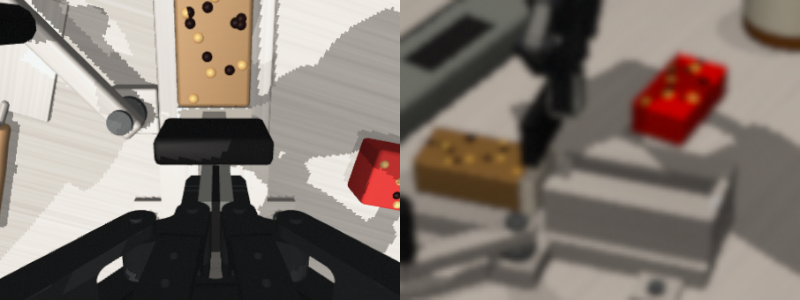

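jog_arm(rows=[[0, 0, -0.003, 0, 0, 0, 0], [0, 0, -0.006, 0, 0, 0, 0], [0, 0, -0.008, 0, 0, 0, 0], [0, 0, -0.008, 0, 0, 0, 0]])

```text
time: 7.6
tool_pos: [0.5364, -0.1629, 0.0679]
tcp_rot: [2.037, 0.305, -2.09]
wrist_force: [-21.5, -9.0, 17.1]
width: 0.002
```

```bash
python3 - <<'E'
from h import *
m=F['m']
for x,z in((-.125,.072),(-.125,.16)):
    P=frame(m,m[2],[x,0,z])[0];goto(P,m[2]+np.pi)
E
```

```text
[-0.0008 -0.0008  0.1266] [0.0012 0.0254 0.0033]
[-0.0888 -0.0011  0.1288] [0.0012 0.0254 0.0033]
```

jog_arm(rows=[[0, 0, 0.012, 0, 0.012, 0, 0], [0, 0, 0.025, 0, 0.025, 0, 0], [0, 0, 0.04, 0, 0.025, 0, 0], [0, 0, 0.055, 0, 0.025, 0, 0], [0, 0, 0.07, 0, 0.025, 0, 0], [0, 0, 0.085, 0, 0.025, 0, 0], [0, 0, 0.1, 0, 0.025, 0, 0], [0, 0, 0.115, 0, 0.025, 0, 0], [0, 0, 0.127, 0, 0.025, 0, 0], [0, 0, 0.13, 0, 0.025, 0, 0], [-0.04, 0, 0.13, 0, 0.025, 0, 0], [-0.08, 0, 0.13, 0, 0.025, 0, 0], [-0.1, 0, 0.13, 0, 0.025, 0, 0]])

```text
time: 8.9
tool_pos: [0.417, -0.2013, 0.1754]
tcp_rot: [2.069, 0.305, -2.058]
wrist_force: [0.6, -1.3, 0.7]
width: 0.002
```

```bash
python3 - <<'E'
from h import *
m=F['m']
t=imaging.read_camera('top');cv2.imwrite('pics/top1.png',t)
hsv=cv2.cvtColor(t,cv2.COLOR_BGR2HSV)
q=proj('top',frame(m,m[2],[[.15,.06,.05],[.15,-.05,.05],[-.02,.05,.05],[-.02,-.05,.05]]));x0,y0=q.min(0).astype(int);x1,y1=q.max(0).astype(int)
k=cv2.morphologyEx(cv2.inRange(hsv,(5,80,30),(22,255,255)),cv2.MORPH_CLOSE,np.ones((5,5)))[y0:y1,x0:x1]
for c in cv2.findContours(k,0,2)[0]:
    if cv2.contourArea(c)>200:
        r=cv2.minAreaRect(c);b=plane('top',cv2.boxPoints(r)+[x0,y0],.05);print(b.round(4),frame([0,0],-m[2],b.mean(0)-np.r_[m[:2],0]))
        e=np.diff(b,axis=0);print(np.linalg.norm(e,axis=1),np.arctan2(e[:,1],e[:,0]))
v=cv2.convertScaleAbs(cv2.resize(t[y0-20:y1+80,x0-60:x1+40],None,fx=4,fy=4),alpha=1.5);print(v.shape);cv2.imwrite('pics/a5.png',v[:600,:800])
print(monitor.read_state()['tool_pos'])
E
```

```text
[[ 0.6266 -0.1086  0.05  ]
 [ 0.6409 -0.1532  0.05  ]
 [ 0.5639 -0.1746  0.05  ]
 [ 0.55   -0.1305  0.05  ]] [[0.06413434 0.0026401  0.05      ]]
[0.04687358 0.07987515 0.04620709] [-1.26018575 -2.87075998  1.87692145]
(836, 772, 3)
[ 0.41863517 -0.20211515  0.17815971]
```

View pics/a5.png

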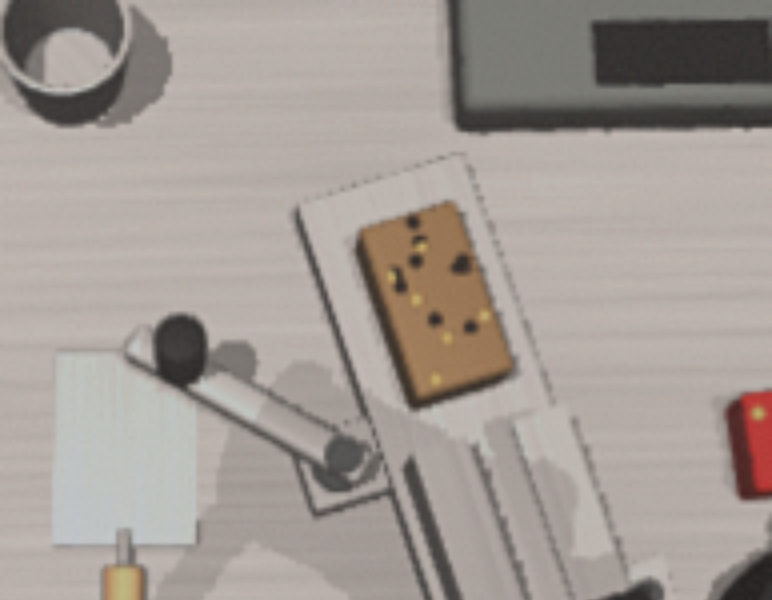

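```bash
python3 - <<'E'
from h import *
for z in(.16,.025): goto([.595,-.1415,z],.28+np.pi)
E
```

```text
[ 0.0196 -0.007  -0.1862] [ 0.0138 -0.0078 -0.0042]
[ 0.1546 -0.0076 -0.1852] [ 0.0138 -0.0078 -0.0042]
```

jog_arm(rows=[[0, 0, -0.04, 0, 0, 0, 85], [0, -0.003, -0.08, 0.007, -0.004, -0.002, 85], [0.01, -0.007, -0.12, 0.014, -0.008, -0.004, 85], [0.02, -0.007, -0.155, 0.014, -0.008, -0.004, 85], [0.02, -0.007, -0.186, 0.014, -0.008, -0.004, 85], [0.02, -0.007, -0.186, 0.014, -0.008, -0.004, 85], [0.02, -0.007, -0.186, 0.014, -0.008, -0.004, 85], [0.05, -0.0072, -0.1858, 0.014, -0.008, -0.004, 85], [0.08, -0.0074, -0.1856, 0.014, -0.008, -0.004, 85], [0.11, -0.0075, -0.1854, 0.014, -0.008, -0.004, 85], [0.135, -0.0076, -0.1852, 0.014, -0.008, -0.004, 85], [0.15, -0.0076, -0.1852, 0.014, -0.008, -0.004, 85], [0.154, -0.0076, -0.1852, 0.014, -0.008, -0.004, 85], [0.154, -0.0076, -0.1852, 0.014, -0.008, -0.004, 85]])

```text
time: 10.35
tool_pos: [0.5946, -0.1418, 0.0256]
tcp_rot: [2.071, 0.291, -2.072]
wrist_force: [-0.3, -0.3, 0.5]
width: 0.849
```

```bash
python3 - <<'E'
from h import *
st=monitor.read_state();print(st['tool_pos'],st['width'],st['wrist_force']);goto([.595,-.1415,.025],.28+np.pi)
w=imaging.read_camera('wrist');cv2.imwrite('pics/a6.png',w)
E
```

```text
[ 0.59461751 -0.14179715  0.02562488] 0.8494595521341348 [-0.2702547  -0.33895991  0.51000435]
[ 0.0006 -0.0002 -0.0004] [-0.0007  0.0005 -0.    ]
```

View pics/a6.png

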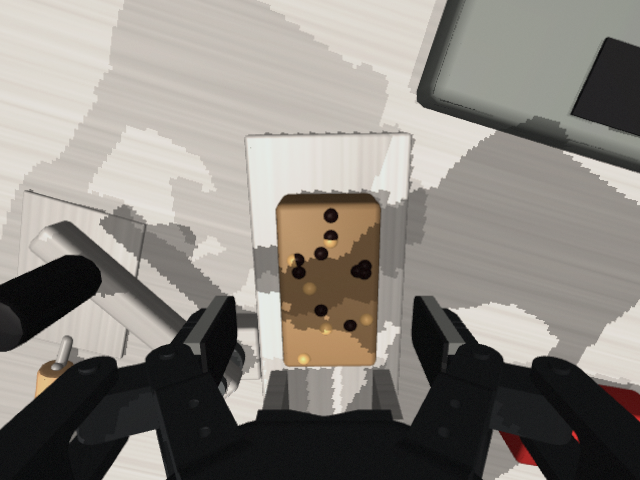

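```bash
python3 - <<'E'
from h import *
print(plane('wrist',[(280,207),(379,207),(284,362),(376,366)],.05).round(4), plane('wrist',[(280,207),(379,207),(284,362),(376,366)],.05).mean(0))
print(proj('wrist',[[.5946,-.1418,.0256],[.5946,-.1418,.05]]))
E
```

```text
[[ 0.6302 -0.1121  0.05  ]
 [ 0.6417 -0.1524  0.05  ]
 [ 0.5572 -0.1324  0.05  ]
 [ 0.5673 -0.1757  0.05  ]] [ 0.5991099  -0.14318152  0.05      ]
[[324.00985534 278.22400516]
 [324.14063272 298.57323403]]
```

jog_arm(rows=[[0, 0, -0.003, 0, 0, 0, 85], [0, 0, -0.003, 0, 0, 0, 40], [0, 0, -0.003, 0, 0, 0, 30], [0, 0, -0.003, 0, 0, 0, 30], [0, 0, -0.003, 0, 0, 0, 30], [0, 0, -0.003, 0, 0, 0, 30], [0, 0, -0.003, 0, 0, 0, 30]], force=30)

```text
time: 11.1
tool_pos: [0.5984, -0.1411, 0.0265]
tcp_rot: [2.073, 0.291, -2.07]
wrist_force: [0.2, -1.0, -0.3]
width: 0.298
```

```bash
python3 - <<'E'
from h import *
w=imaging.read_camera('wrist');s=imaging.read_camera('side')[140:240,250:380];cv2.imwrite('pics/a7.png',np.hstack([cv2.resize(w,(400,300)),cv2.resize(s,(400,300))]))
E
```

```text
(no output)
```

View pics/a7.png

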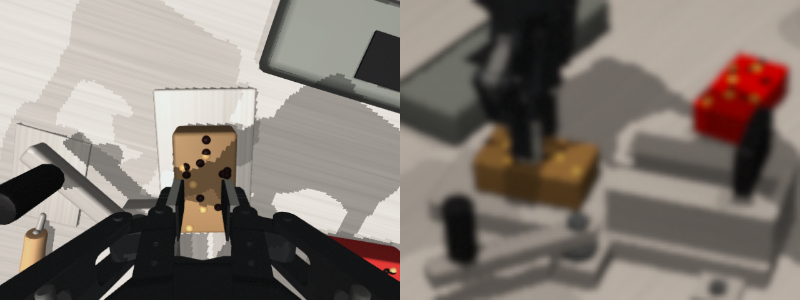

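```bash
python3 - <<'E'
from h import *
p=imaging.camera_params('wrist')
s=dict(tool_pos=np.array([.5946,-.1418,.0256]),tcp_rot=np.array([2.071,.291,-2.072]))
for dz in(0,.01,.02,.03):
    T=np.eye(4);T[:3,:3]=R.from_rotvec(s['tcp_rot']).as_matrix();T[:3,3]=s['tool_pos']+[0,0,dz];T=T@p['T_tool_cam']
    L=plane(0,[(246,135),(411,133)],.02,(p,T));B=plane(0,[(278,207),(380,207),(284,362)],.05,(p,T))
    m=F['m'];print(dz,np.linalg.norm(L[0]-L[1]),np.linalg.norm(B[0]-B[1]),np.linalg.norm(B[0]-B[2]),frame([0,0],-m[2],L-np.r_[m[:2],0]).round(4).tolist())
Tc=p['T_tool_cam']
for d in(0,.01,.02,.03,.04): print(d,proj(0,[[-d,0,-.011],[-d,0,.011]],(p,Tc)).round(1).tolist())
# tips in current wrist image: force, state
print(monitor.read_state()['tool_pos'])
E
```

```text
0 0.07859610193918369 0.042875818549362676 0.0752849128798687 [[0.1346, 0.0395, 0.02], [0.1344, -0.0391, 0.02]]
0.01 0.08298120670071017 0.045748873150531166 0.08032966007458549 [[0.1346, 0.0415, 0.02], [0.1345, -0.0415, 0.02]]
0.02 0.08736631146223665 0.048621927751699746 0.08537440726930229 [[0.1346, 0.0436, 0.02], [0.1345, -0.0438, 0.02]]
0.03 0.09175141622376307 0.05149498235286832 0.09041915446401896 [[0.1346, 0.0456, 0.02], [0.1345, -0.0461, 0.02]]
0 [[324.8, 257.2], [324.8, 296.8]]
0.01 [[324.9, 264.0], [324.9, 305.4]]
0.02 [[325.0, 271.5], [325.0, 315.0]]
0.03 [[325.1, 280.0], [325.0, 325.8]]
0.04 [[325.2, 289.6], [325.1, 337.9]]
[ 0.59839299 -0.14110143  0.02653583]
```

jog_arm(rows=[[0, 0, 0, 0, 0, 0, 85], [0, 0, 0, 0, 0, 0, 85], [0, 0, 0, 0, 0, 0, 85], [0, 0, 0, 0, 0, 0, 85], [0.008, 0, 0, 0, 0, 0, 85], [0.016, 0, 0, 0, 0, 0, 85], [0.022, 0, 0, 0, 0, 0, 85], [0.025, 0, 0, 0, 0, 0, 85], [0.026, 0, 0, 0, 0, 0, 85]])

```text
time: 12.1
tool_pos: [0.5977, -0.1409, -0.0005]
tcp_rot: [2.071, 0.291, -2.072]
wrist_force: [-0.9, 0.1, -0.3]
width: 0.846
```

```bash
python3 - <<'E'
from h import *
st=monitor.read_state();print(st['wrist_force'],st['width'])
w=imaging.read_camera('wrist');s=imaging.read_camera('side')[130:250,240:400];cv2.imwrite('pics/a8.png',np.hstack([cv2.resize(w,(400,300)),cv2.resize(s,(400,300))]))
E
```

```text
[-0.92030631  0.1253314  -0.3287151 ] 0.845546451061811
```

View pics/a8.png

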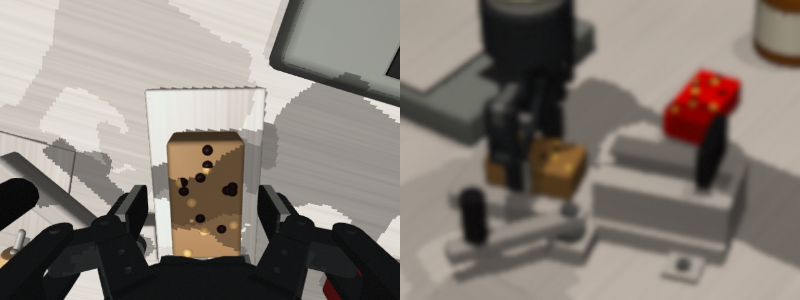

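jog_arm(rows=[[0, 0, 0, 0, 0, 0, 60], [0, 0, 0, 0, 0, 0, 45], [0, 0, 0, 0, 0, 0, 40], [0, 0, 0, 0, 0, 0, 40], [0, 0, 0, 0, 0, 0, 40], [0, 0, 0, 0, 0, 0, 40]], force=30)

```text
time: 12.8
tool_pos: [0.5988, -0.1413, 0.0008]
tcp_rot: [2.073, 0.29, -2.07]
wrist_force: [-0.1, -0.0, 3.2]
width: 0.517
```

jog_arm(rows=[[-0.005, 0, 0, 0, 0, 0, 40], [-0.015, 0, 0, 0, 0, 0, 40], [-0.03, 0, 0, 0, 0, 0, 40], [-0.05, 0, 0, 0, 0, 0, 40], [-0.07, 0, 0, 0, 0, 0, 40], [-0.085, 0, 0, 0, 0, 0, 40], [-0.1, 0, 0, 0, 0, 0, 40], [-0.1, 0, 0, 0, 0, 0, 40], [-0.1, 0, 0, 0, 0, 0, 40]])

```text
time: 13.7
tool_pos: [0.5988, -0.1412, 0.1011]
tcp_rot: [2.073, 0.29, -2.069]
wrist_force: [-1.0, 0.6, -1.1]
width: 0.517
```

```bash
python3 - <<'E'
from h import *
st=monitor.read_state();print(st)
pn=F['pn'];P=frame(pn,pn[2],[-.06,0,.13])[0];print(P);goto(P,pn[2]+np.pi);goto(P,pn[2])
# bar pose from wrist image: bar front top corners etc.
w=imaging.read_camera('wrist');cv2.imwrite('pics/w_hold.png',w)
k=cv2.inRange(cv2.cvtColor(w,cv2.COLOR_BGR2HSV),(5,60,50),(22,255,255))[100:480,240:420]
n,l,sc,c=cv2.connectedComponentsWithStats(k);print(sc[1:][sc[1:,4]>300])
for r in range(150,400,20):
    x=np.flatnonzero(k[r-100]);print(r,(x.min()+240,x.max()+240) if len(x) else None,end=' ')
E
```

```text
{'time': 13.7, 'q': array([-2.71877616e-01,  2.30463545e-01,  1.83831729e+00, -3.47633539e-04,
        1.07026692e+00,  1.01963270e+00]), 'joint_vel': array([ 0.00062803,  0.02097625,  0.0243851 ,  0.00179509, -0.00175935,
       -0.00031437]), 'joint_torque': array([ 3.31162730e-03, -4.83902228e+01, -3.52119219e+01, -5.89042393e-04,
       -5.48792083e-02, -6.62353713e-06]), 'tool_pos': array([ 0.59875841, -0.14119227,  0.10108559]), 'tcp_rot': array([ 2.07347951,  0.28993755, -2.06885645]), 'wrist_force': array([-0.99349332,  0.63286181, -1.11580233]), 'torque': array([ 0.05389389, -0.01355507, -0.04184087]), 'width': 0.5171182222025175}
[0.44035392 0.16613297 0.13      ]
[-0.0296 -0.339   0.0674] [ 0.4327 -0.0023 -0.0011]
[-0.0296 -0.339   0.0674] [-2.7089e+00  1.6000e-03 -3.2000e-03]
[[   23   112   123   200 21103]]
150 None 170 None 190 None 210 None 230 (np.int64(264), np.int64(384)) 250 (np.int64(264), np.int64(384)) 270 (np.int64(265), np.int64(383)) 290 (np.int64(265), np.int64(382)) 310 (np.int64(267), np.int64(381)) 330 (np.int64(268), np.int64(380)) 350 (np.int64(269), np.int64(379)) 370 (np.int64(270), np.int64(378)) 390 (np.int64(270), np.int64(377))
```

jog_arm(rows=[[-0.01, -0.01, 0.002, 0.01, 0, 0, 40], [-0.02, -0.03, 0.006, 0.04, 0, 0, 40], [-0.03, -0.06, 0.012, 0.08, 0, 0, 40], [-0.03, -0.09, 0.018, 0.12, 0, 0, 40], [-0.03, -0.12, 0.024, 0.16, 0, 0, 40], [-0.03, -0.15, 0.03, 0.2, 0, 0, 40], [-0.03, -0.18, 0.036, 0.24, 0, 0, 40], [-0.03, -0.21, 0.042, 0.28, 0, 0, 40], [-0.03, -0.24, 0.048, 0.32, 0, 0, 40], [-0.03, -0.27, 0.054, 0.36, 0, 0, 40], [-0.03, -0.3, 0.06, 0.4, 0, 0, 40], [-0.03, -0.322, 0.064, 0.42, 0, 0, 40], [-0.03, -0.334, 0.067, 0.433, 0, 0, 40], [-0.03, -0.339, 0.0674, 0.433, -0.002, -0.001, 40], [-0.03, -0.339, 0.0674, 0.433, -0.002, -0.001, 40], [-0.03, -0.339, 0.0674, 0.433, -0.002, -0.001, 40]])

```text
time: 15.35
tool_pos: [0.4397, 0.166, 0.1298]
tcp_rot: [-2.14, 0.165, 2.143]
wrist_force: [-0.3, 0.1, -0.1]
width: 0.523
```

```bash
python3 - <<'E'
from h import *
st=monitor.read_state();print(st['tool_pos'],st['q'][5],st['wrist_force'],st['width'])
pn=F['pn'];p,T=camT('wrist')
for z in(.13,-.006,-.014):P=frame(pn,pn[2],[-.06,0,z])[0];goto(P,pn[2]+np.pi)
# pan check: bars in the pan seen by the wrist camera
w=imaging.read_camera('wrist');cv2.imwrite('pics/w_pan.png',w)
k=cv2.inRange(cv2.cvtColor(w,cv2.COLOR_BGR2HSV),(5,60,50),(22,255,255))
for c in cv2.findContours(k,0,2)[0]:
    if cv2.contourArea(c)>1500:
        b=cv2.boxPoints(cv2.minAreaRect(c));print(b.round().tolist(),frame([0,0],-pn[2],plane('wrist',b,.034,(p,T))-np.r_[pn[:2],0]).round(3).tolist())
E
```

```text
[0.43973473 0.16598037 0.12977614] 2.031524998290847 [-0.2959359   0.13934105 -0.09516437] 0.5227162645945485
[-0.0002 -0.0002 -0.0006] [-0.0002  0.0016 -0.0002]
[ 0.1358 -0.0003 -0.0008] [-0.0002  0.0016 -0.0002]
[ 0.1438 -0.0003 -0.0008] [-0.0002  0.0016 -0.0002]
[[263.0, 212.0], [385.0, 212.0], [385.0, 412.0], [263.0, 412.0]] [[-0.046, 0.046, 0.034], [-0.046, -0.047, 0.034], [-0.231, -0.056, 0.034], [-0.23, 0.055, 0.034]]
[[516.0, 253.0], [519.0, 126.0], [548.0, 127.0], [544.0, 253.0]] [[-0.079, -0.151, 0.034], [0.015, -0.139, 0.034], [0.015, -0.159, 0.034], [-0.08, -0.173, 0.034]]
[[337.0, 0.0], [406.0, 0.0], [406.0, 107.0], [337.0, 107.0]] [[0.093, -0.009, 0.034], [0.093, -0.054, 0.034], [0.029, -0.058, 0.034], [0.029, -0.01, 0.034]]
[[223.0, 0.0], [291.0, -2.0], [294.0, 109.0], [226.0, 111.0]] [[0.093, 0.065, 0.034], [0.094, 0.021, 0.034], [0.027, 0.021, 0.034], [0.026, 0.069, 0.034]]
```

jog_arm(rows=[[0.02, 0, -0.0006, 0, 0.001, 0, 40], [0.045, 0, -0.0006, 0, 0.001, 0, 40], [0.07, 0, -0.0006, 0, 0.001, 0, 40], [0.09, 0, -0.0006, 0, 0.001, 0, 40], [0.11, 0, -0.0007, 0, 0.001, 0, 40], [0.125, 0, -0.0007, 0, 0.001, 0, 40], [0.134, 0, -0.0007, 0, 0.001, 0, 40], [0.139, 0, -0.0007, 0, 0.001, 0, 40], [0.141, 0, -0.0007, 0, 0.001, 0, 40], [0.142, 0, -0.0007, 0, 0.001, 0, 40], [0.142, 0, -0.0007, 0, 0.001, 0, 40]])

```text
time: 16.5
tool_pos: [0.441, 0.1659, -0.0116]
tcp_rot: [-2.142, 0.165, 2.14]
wrist_force: [1.7, 0.7, -1.1]
width: 0.517
```

jog_arm(rows=[[0.001, 0, 0, 0, 0, 0, 40], [0.0025, 0, 0, 0, 0, 0, 40], [0.003, 0, 0, 0, 0, 0, 40], [0.003, 0, 0, 0, 0, 0, 40]])

```text
time: 16.9
tool_pos: [0.441, 0.1659, -0.0146]
tcp_rot: [-2.142, 0.165, 2.141]
wrist_force: [-0.2, 0.4, -1.0]
width: 0.518
```

jog_arm(rows=[[0.001, 0, 0, 0, 0, 0, 40], [0.002, 0, 0, 0, 0, 0, 40], [0.002, 0, 0, 0, 0, 0, 40]])

```text
time: 17.2
tool_pos: [0.4411, 0.1659, -0.0153]
tcp_rot: [-2.141, 0.165, 2.141]
wrist_force: [-4.2, -1.3, 13.0]
width: 0.523
```

jog_arm(rows=[[-0.0005, 0, 0, 0, 0, 0, 40], [-0.001, 0, 0, 0, 0, 0, 55], [-0.001, 0, 0, 0, 0, 0, 65], [-0.001, 0, 0, 0, 0, 0, 80], [-0.001, 0, 0, 0, 0, 0, 80], [-0.001, 0, 0, 0, 0, 0, 80], [-0.001, 0, 0, 0, 0, 0, 80], [-0.02, 0, 0, 0, 0, 0, 80], [-0.05, 0, 0, 0, 0, 0, 80], [-0.09, 0, 0, 0, 0, 0, 80], [-0.13, 0, 0, 0, 0, 0, 80], [-0.17, 0, 0, 0, 0, 0, 80], [-0.17, 0, 0, 0, 0, 0, 80]])

```text
time: 18.5
tool_pos: [0.4458, 0.1675, 0.1616]
tcp_rot: [-2.152, 0.16, 2.127]
wrist_force: [-0.0, -0.5, 0.3]
width: 0.805
```

```bash
python3 - <<'E'
from h import *
st=monitor.read_state();print(st['tool_pos'],st['wrist_force'],st['width'])
pn=F['pn'];m=F['m']
def bars(n,zt):
    p,T=camT(n);w=imaging.read_camera(n);cv2.imwrite(f'pics/{n}_rel.png',w)
    k=cv2.morphologyEx(cv2.inRange(cv2.cvtColor(w,cv2.COLOR_BGR2HSV),(5,60,30),(22,255,255)),cv2.MORPH_CLOSE,np.ones((5,5)))
    for c in cv2.findContours(k,0,2)[0]:
        if cv2.contourArea(c)>300:
            b=cv2.boxPoints(cv2.minAreaRect(c));q=frame([0,0],-pn[2],plane(n,b,zt,(p,T))-np.r_[pn[:2],0]);e=np.diff(q,axis=0)
            if abs(q.mean(0)[:2]).max()<.15:print(n,q.mean(0).round(3),np.linalg.norm(e,axis=1).round(3),np.arctan2(e[:,1],e[:,0]).round(2))
    return w
bars('wrist',.034);t=bars('top',.034)
# pad & knob dark blobs in the top picture
g=t.max(axis=2)
x0,y0=415,225
for n,(x0,y0,x1,y1) in dict(pad=(415,230,465,260),knob=(325,160,355,190)).items():
    s=(g[y0:y1,x0:x1]<45).astype('uint8');print(n,cv2.minAreaRect(cv2.findNonZero(s)+[x0,y0]),s.sum())
E
```

```text
[0.44584782 0.16747044 0.16158346] [-0.02722735 -0.52051668  0.30073418] 0.8048509609403753
wrist [-0.058  0.     0.034] [0.043 0.08  0.046] [-1.57 -3.12  1.57]
wrist [0.068 0.043 0.034] [0.045 0.081 0.049] [-1.57  3.12  1.57]
wrist [ 0.07  -0.032  0.034] [0.044 0.082 0.048] [-1.57 -3.08  1.57]
top [-0.061 -0.003  0.034] [0.078 0.047 0.078] [ 0.   -1.59  3.14]
top [ 0.069 -0.035  0.034] [0.082 0.047 0.082] [ 0.06 -1.55 -3.09]
top [0.067 0.04  0.034] [0.081 0.05  0.081] [-0.02 -1.65  3.11]
pad ((437.7000427246094, 247.1000213623047), (7.589465618133545, 38.57978057861328), 71.56505584716797) 254
knob ((338.5, 178.5), (17.0, 11.0), 90.0) 151
```

```bash
python3 - <<'E'
from h import *
m=F['m']
for f in('top0','top1','top_rel'):
    g=cv2.imread(f'pics/{f}.png').max(axis=2)[228:262,412:468]
    n,l,s,c=cv2.connectedComponentsWithStats((g<48).astype('uint8'));i=1+s[1:,4].argmax();print(f,s[i],c[i]+[412,228])
print('proj pad top centre at rest',proj('top',frame(m,m[2],[-.088,0,.104])))
for z in(.16,.115): goto([.570,-.034,z],m[2]+np.pi)
E
```

```text
top0 [  7   9  39  20 335] [437.83880597 246.9880597 ]
top1 [  7   9  39  20 327] [438.08868502 246.95412844]
top_rel [  7  10  38  19 308] [437.68181818 247.17207792]
proj pad top centre at rest [[440.18856978 246.81225216]]
[-0.0037  0.1783 -0.1571] [-0.4465 -0.0033  0.0008]
[ 0.0413  0.1784 -0.157 ] [-0.4465 -0.0033  0.0008]
```

Slide is back at rest. Now move over the knob.

jog_arm(rows=[[-0.003, 0.02, -0.02, -0.05, 0, 0, 65], [-0.003, 0.045, -0.04, -0.12, 0, 0, 65], [-0.003, 0.07, -0.06, -0.2, 0, 0, 65], [-0.003, 0.1, -0.09, -0.28, 0, 0, 65], [-0.003, 0.13, -0.115, -0.35, 0, 0, 65], [-0.003, 0.16, -0.14, -0.42, 0, 0, 65], [-0.003, 0.178, -0.157, -0.4465, -0.003, 0.001, 65], [-0.003, 0.178, -0.157, -0.4465, -0.003, 0.001, 65], [-0.003, 0.178, -0.157, -0.4465, -0.003, 0.001, 65], [-0.003, 0.178, -0.157, -0.4465, -0.003, 0.001, 65]])

```text
time: 19.6
tool_pos: [0.5685, -0.0328, 0.1578]
tcp_rot: [2.062, 0.305, -2.067]
wrist_force: [-0.3, 0.0, -0.3]
width: 0.649
```

```bash
python3 - <<'E'
from h import *
st=monitor.read_state();print(st['tool_pos'],st['q'][5]);goto([.570,-.034,.04],F['m'][2]+np.pi)
p,T=camT('wrist');w=imaging.read_camera('wrist');cv2.imwrite('pics/w_knob.png',w)
print(proj('wrist',[[.57,-.034,.09],[.57,-.034,.044]],(p,T)))
g=(w.max(axis=2)<50).astype('uint8')
n,l,s,c=cv2.connectedComponentsWithStats(g)
for i in range(1,n):
    if s[i,4]>200: print(s[i],c[i],plane('wrist',[c[i]],.085,(p,T)))
E
```

```text
[ 0.56845254 -0.03284045  0.15780013] 1.176225122571257
[ 0.1178  0.0017 -0.0014] [0.0002 0.0024 0.0012]
[[326.84617552 238.7584989 ]
 [326.4116861  223.13170127]]
[ 512    0  128  166 1239] [555.53591606  97.14769976] [[ 0.69970838 -0.14587331  0.085     ]]
[ 605   94   35   51 1173] [626.23017903 120.24296675] [[ 0.69985021 -0.19533157  0.085     ]]
[  72   96   44   95 1476] [ 94.56504065 143.64905149] [[0.58675798 0.13039417 0.085     ]]
[166 139  35  88 765] [184.14248366 180.57124183] [[0.57997449 0.0701416  0.085     ]]
[311 208  30  40 935] [325.38395722 228.00534759] [[ 0.57588931 -0.0311697   0.085     ]]
[ 86 254  36  79 771] [104.70038911 290.87808042] [[0.48273584 0.1112015  0.085     ]]
[    0   292   640   188 62253] [323.95820282 417.66094807] [[ 0.41965362 -0.07725314  0.085     ]]
```

jog_arm(rows=[[0.04, 0.0015, -0.003, 0, 0.002, 0.001, 65], [0.08, 0.0017, -0.003, 0, 0.002, 0.001, 65], [0.105, 0.0017, -0.003, 0, 0.002, 0.001, 65], [0.116, 0.0017, -0.003, 0, 0.002, 0.001, 65], [0.118, 0.0017, -0.003, 0, 0.002, 0.001, 65], [0.118, 0.0017, -0.003, 0, 0.002, 0.001, 10], [0.118, 0.0017, -0.003, 0, 0.002, 0.001, 10], [0.118, 0.0017, -0.003, 0, 0.002, 0.001, 10], [0.118, 0.0017, -0.003, 0, 0.002, 0.001, 10], [0.118, 0.0017, -0.003, 0, 0.002, 0.001, 10], [0.118, 0.0017, -0.003, 0, 0.002, 0.001, 10]], force=35)

```text
time: 20.75
tool_pos: [0.5739, -0.0329, 0.0424]
tcp_rot: [2.069, 0.304, -2.059]
wrist_force: [-0.2, 3.0, 6.3]
width: 0.242
```

```bash
python3 - <<'E'
from h import *
m=F['m'];st=monitor.read_state();print(st['tool_pos'],st['width'],st['wrist_force'])
h=frame(m,m[2],[.01,.06,0])[0];d=st['tool_pos']-h;print(np.hypot(*d[:2]))
a0=np.arctan2(d[1],d[0])-m[2]+np.pi/2;print('gate',a0)
r0=np.hypot(*d[:2]);Rc=R.from_rotvec(st['tcp_rot']).as_matrix()
for k,g in enumerate(np.linspace(a0,-.02,22)[1:]):
    r=r0+(.08-r0)*min(1,k/18);w=g-np.pi/2+m[2];P=np.array([h[0]+r*np.cos(w),h[1]+r*np.sin(w),st['tool_pos'][2]])
    print((Rc.T@(P-st['tool_pos'])).round(4).tolist())
E
```

```text
[ 0.57386081 -0.03290361  0.04243408] 0.24246324142694392 [-0.21522962  2.99505964  6.28052031]
0.08386490580648247
gate 2.2553963055356268
[0.0, 0.0073, -0.0054]
[0.0001, 0.0153, -0.0097]
[0.0001, 0.0237, -0.0131]
[0.0001, 0.0324, -0.0156]
[0.0001, 0.0412, -0.0172]
[0.0001, 0.0502, -0.0178]
[0.0001, 0.0591, -0.0174]
[0.0001, 0.068, -0.016]
[0.0001, 0.0766, -0.0137]
[0.0001, 0.0849, -0.0105]
[0.0001, 0.0927, -0.0064]
[0.0001, 0.1001, -0.0015]
[0.0001, 0.1069, 0.0041]
[0.0, 0.113, 0.0104]
[0.0, 0.1184, 0.0174]
[-0.0, 0.1229, 0.0248]
[-0.0001, 0.1267, 0.0327]
[-0.0001, 0.1295, 0.0409]
[-0.0001, 0.1315, 0.0494]
[-0.0002, 0.1327, 0.0579]
[-0.0002, 0.133, 0.0666]
```

jog_arm(rows=[[0, 0.0073, -0.0054, 0, 0, 0, 10], [0, 0.0153, -0.0097, 0, 0, 0, 10], [0, 0.0237, -0.0131, 0, 0, 0, 10], [0, 0.0324, -0.0156, 0, 0, 0, 10], [0, 0.0412, -0.0172, 0, 0, 0, 10], [0, 0.0502, -0.0178, 0, 0, 0, 10], [0, 0.0591, -0.0174, 0, 0, 0, 10], [0, 0.068, -0.016, 0, 0, 0, 10], [0, 0.0766, -0.0137, 0, 0, 0, 10], [0, 0.0849, -0.0105, 0, 0, 0, 10], [0, 0.0927, -0.0064, 0, 0, 0, 10], [0, 0.1, -0.0015, 0, 0, 0, 10]])

```text
time: 21.95
tool_pos: [0.6033, -0.1277, 0.0427]
tcp_rot: [2.068, 0.306, -2.062]
wrist_force: [-0.3, 7.1, 5.1]
width: 0.239
```

```bash
python3 - <<'E'
from h import *
m=F['m'];st=monitor.read_state();print(st['tool_pos'],st['width'],st['wrist_force'])
h=frame(m,m[2],[.01,.06,0])[0];d=st['tool_pos']-h
a0=np.arctan2(d[1],d[0])-m[2]+np.pi/2;r0=np.hypot(*d[:2]);print('gate',a0,r0)
Rc=R.from_rotvec(st['tcp_rot']).as_matrix()
for k,g in enumerate(np.linspace(a0,-.03,12)[1:]):
    r=r0+(.08-r0)*min(1,k/9);w=g-np.pi/2+m[2];P=np.array([h[0]+r*np.cos(w),h[1]+r*np.sin(w),st['tool_pos'][2]])
    print((Rc.T@(P-st['tool_pos'])).round(4).tolist())
E
```

```text
[ 0.60329828 -0.12773155  0.04268708] 0.2393018564777235 [-0.34792872  7.1347119   5.06946833]
gate 0.9580586600610651 0.08042902410769581
[-0.0, 0.0057, 0.0044]
[-0.0, 0.011, 0.0094]
[-0.0001, 0.0158, 0.0147]
[-0.0001, 0.0201, 0.0205]
[-0.0001, 0.0238, 0.0267]
[-0.0001, 0.027, 0.0332]
[-0.0002, 0.0296, 0.0399]
[-0.0002, 0.0316, 0.0468]
[-0.0002, 0.0329, 0.0539]
[-0.0002, 0.0336, 0.061]
[-0.0003, 0.0337, 0.0682]
```

jog_arm(rows=[[0, 0.0057, 0.0044, 0, 0, 0, 10], [0, 0.011, 0.0094, 0, 0, 0, 10], [0, 0.0158, 0.0147, 0, 0, 0, 10], [0, 0.02, 0.0205, 0, 0, 0, 10], [0, 0.0238, 0.0267, 0, 0, 0, 10], [0, 0.027, 0.0332, 0, 0, 0, 10], [0, 0.0296, 0.04, 0, 0, 0, 10], [0, 0.0316, 0.0468, 0, 0, 0, 10], [0, 0.033, 0.054, 0, 0, 0, 10], [0, 0.0336, 0.061, 0, 0, 0, 10], [0, 0.0337, 0.067, 0, 0, 0, 10], [0, 0.0337, 0.068, 0, 0, 0, 10]])

```text
time: 23.15
tool_pos: [0.5476, -0.1794, 0.0427]
tcp_rot: [2.07, 0.306, -2.062]
wrist_force: [1.7, 5.3, 1.3]
width: 0.224
```

```bash
python3 - <<'E'
from h import *
m=F['m'];st=monitor.read_state();print(st['tool_pos'],st['width'],st['wrist_force'])
h=frame(m,m[2],[.01,.06,0])[0];d=st['tool_pos']-h
print('gate',np.arctan2(d[1],d[0])-m[2]+np.pi/2,np.hypot(*d[:2]))
E
```

```text
[ 0.54760113 -0.1794274   0.04269437] 0.22433995446554555 [1.71471768 5.3173549  1.26156054]
gate -0.030680885858495266 0.07972304233708641
```

jog_arm(rows=[[0, 0, 0, 0, 0, 0, 40], [0, 0, 0, 0, 0, 0, 60], [0, 0, 0, 0, 0, 0, 60], [-0.02, 0, 0, 0, 0, 0, 60], [-0.05, 0, 0, 0, 0, 0, 40], [-0.08, 0, -0.01, 0, 0, 0, 20], [-0.08, 0, -0.03, 0, 0, 0, 0], [-0.08, 0, -0.05, 0, 0, 0, 0], [-0.08, 0, -0.05, 0, 0, 0, 0], [-0.08, 0, -0.05, 0, 0, 0, 0]])

```text
time: 24.15
tool_pos: [0.5948, -0.1654, 0.1224]
tcp_rot: [2.068, 0.306, -2.063]
wrist_force: [-0.4, -0.2, -0.7]
width: -0.002
```

```bash
python3 - <<'E'
from h import *
m=F['m'];st=monitor.read_state();print(st['tool_pos'],st['width'],st['wrist_force'],frame([0,0],-m[2],st['tool_pos']-np.r_[m[:2],0]))
t=imaging.read_camera('side');cv2.imwrite('pics/side_k.png',t)
kn=lambda a:frame(m,m[2],[[.01+.08*np.sin(a),.06-.08*np.cos(a),z] for z in(.05,.067,.09)])
for a in(0,.1,.2,.3): print(a,proj('side',kn(a)).round(1).tolist())
q=proj('side',kn(.1))[1].astype(int);x0,y0=q-[40,35]
n,l,s,c=cv2.connectedComponentsWithStats((t.max(axis=2)[y0:y0+70,x0:x0+80]<55).astype('uint8'))
for i in range(1,n):
    if s[i,4]>30: print(s[i]+[x0,y0,0,0,0],c[i]+[x0,y0])
E
```

```text
[ 0.59484299 -0.16542425  0.12243049] -0.0024963074417743733 [-0.39432581 -0.17819004 -0.70067451] [[ 0.05682745 -0.01990639  0.12243049]]
0 [[322.7, 188.5], [322.6, 182.0], [322.5, 173.0]]
0.1 [[319.1, 187.9], [319.0, 181.4], [318.8, 172.4]]
0.2 [[315.4, 187.5], [315.2, 181.1], [315.0, 172.1]]
0.3 [[311.7, 187.4], [311.5, 180.9], [311.2, 172.0]]
[278 146  21  17 191] [287.19371728 153.17277487]
[278 146  39  34 296] [296.59121622 161.06418919]
[314 172   9  21 176] [317.9375     182.23295455]
```

jog_arm(rows=[[0.03, 0, 0, 0, 0, 0, 0], [0.06, 0, 0, 0, 0, 0, 0], [0.08, 0, 0, 0, 0, 0, 0], [0.083, 0, 0, 0, 0, 0, 0], [0.083, 0, 0.006, 0, 0, 0, 0], [0.083, 0, 0.012, 0, 0, 0, 0], [0.083, 0, 0.017, 0, 0, 0, 0], [0.083, 0, 0.02, 0, 0, 0, 0], [0.083, 0, 0.023, 0, 0, 0, 0], [0.083, 0, 0.026, 0, 0, 0, 0], [0.083, 0, 0.026, 0, 0, 0, 0]])

```text
time: 25.3
tool_pos: [0.5771, -0.1717, 0.0413]
tcp_rot: [2.085, 0.302, -2.047]
wrist_force: [18.5, 6.8, -9.5]
width: 0.004
```

jog_arm(rows=[[0, 0, 0.003, 0, 0, 0, 0], [0, 0, 0.003, 0, 0, 0, 0], [0, 0, -0.01, 0, 0, 0, 0], [0, 0, -0.03, 0, 0, 0, 0], [-0.04, 0, -0.03, 0, 0, 0, 0], [-0.08, 0, -0.03, 0, 0, 0, 0], [-0.12, 0, -0.03, 0, 0, 0, 0], [-0.12, 0, -0.03, 0, 0, 0, 0]])

```text
time: 26.1
tool_pos: [0.6087, -0.1651, 0.1704]
tcp_rot: [2.094, 0.296, -2.033]
wrist_force: [0.1, -0.1, 1.1]
width: -0.001
```

```bash
python3 - <<'E'
from h import *
m=F['m']
t=imaging.read_camera('side');cv2.imwrite('pics/side_k2.png',t)
x0,y0=300,160
n,l,s,c=cv2.connectedComponentsWithStats((t.max(axis=2)[y0:y0+45,x0:x0+45]<55).astype('uint8'))
for i in range(1,n):
    if s[i,4]>30: print(s[i]+[x0,y0,0,0,0],c[i]+[x0,y0])
# calibration check at the start pose: gate ~2.27
t0=cv2.imread('pics/side0.png');g=(t0.max(axis=2)[195:235,255:285]<55).astype('uint8');n,l,s,c=cv2.connectedComponentsWithStats(g);i=1+s[1:,4].argmax();print('start',c[i]+[255,195])
for a in (2.25,2.29):print(a,proj('side',frame(m,m[2],[.01+.08*np.sin(a),.06-.08*np.cos(a),.067])))
t=imaging.read_camera('top');cv2.imwrite('pics/top_k2.png',t)
for a in(0,.1,.2): print(a,proj('top',frame(m,m[2],[[.01+.08*np.sin(a),.06-.08*np.cos(a),z] for z in(.05,.09)])).round(1).tolist())
q=proj('top',frame(m,m[2],[.01,-.02,.07]))[0].astype(int);x0,y0=q-20
n,l,s,c=cv2.connectedComponentsWithStats((t.max(axis=2)[y0:y0+40,x0:x0+40]<45).astype('uint8'))
for i in range(1,n):
    if s[i,4]>20: print(s[i]+[x0,y0,0,0,0],c[i]+[x0,y0])
print(monitor.read_state()['tool_pos'])
E
```

```text
[316 172   9  22 165] [319.90909091 181.9030303 ]
start [269.16230366 216.32460733]
2.25 [[271.32796427 214.20332664]]
2.29 [[271.81890716 215.18020285]]
0 [[425.2, 191.5], [429.8, 186.2]]
0.1 [[423.4, 187.2], [427.9, 181.7]]
0.2 [[421.2, 183.1], [425.6, 177.4]]
[408 168  39  40 652] [430.30521472 193.68404908]
[ 0.60498576 -0.16394842  0.16417355]
```

jog_arm(rows=[[-0.03, 0.04, 0, 0, 0, 0, 0], [-0.05, 0.08, 0, 0, 0, 0, 0], [-0.05, 0.12, 0.02, 0, 0, 0, 0], [-0.05, 0.16, 0.04, 0, 0, 0, 0], [-0.05, 0.2, 0.06, 0, 0, 0, 0], [-0.05, 0.24, 0.08, 0, 0, 0, 0], [-0.05, 0.28, 0.1, 0, 0, 0, 0], [-0.05, 0.28, 0.1, 0, 0, 0, 0], [-0.05, 0.28, 0.1, 0, 0, 0, 0], [-0.05, 0.28, 0.1, 0, 0, 0, 0]])

```text
time: 27.2
tool_pos: [0.5877, -0.4596, 0.2114]
tcp_rot: [2.086, 0.304, -2.046]
wrist_force: [0.1, -0.3, -0.0]
width: 0.001
```

```bash
python3 - <<'E'
from h import *
m=F['m'];pn=F['pn']
t=imaging.read_camera('top');cv2.imwrite('pics/top_f.png',t)
x0,y0=405,160
n,l,s,c=cv2.connectedComponentsWithStats((t.max(axis=2)[y0:y0+50,x0:x0+45]<48).astype('uint8'))
for i in range(1,n):
    if s[i,4]>20: print('knob',s[i]+[x0,y0,0,0,0],c[i]+[x0,y0])
t0=cv2.imread('pics/top0.png');g=(t0.max(axis=2)[160:192,325:355]<48).astype('uint8');n,l,s,c=cv2.connectedComponentsWithStats(g);i=1+s[1:,4].argmax();print('start',c[i]+[325,160])
P=lambda a:frame(m,m[2],[.01+.08*np.sin(a),.06-.08*np.cos(a),.073])
for a in(2.29,0,.1):print(a,proj('top',P(a)))
g=t.max(axis=2)[228:262,412:468];n,l,s,c=cv2.connectedComponentsWithStats((g<48).astype('uint8'));i=1+s[1:,4].argmax();print('pad',s[i],c[i]+[412,228])
k=cv2.morphologyEx(cv2.inRange(cv2.cvtColor(t,cv2.COLOR_BGR2HSV),(5,60,30),(22,255,255)),cv2.MORPH_CLOSE,np.ones((5,5)))
for c in cv2.findContours(k,0,2)[0]:
    if cv2.contourArea(c)>300:
        q=frame([0,0],-pn[2],plane('top',cv2.boxPoints(cv2.minAreaRect(c)),.034)-np.r_[pn[:2],0]).mean(0)
        if abs(q[:2]).max()<.12: print('bar',q)
print(monitor.read_state()['tool_pos'])
E
```

```text
knob [418 179  17  16 189] [426.2962963  186.93121693]
start [338.52222222 178.36111111]
2.29 [[340.08269507 178.91666771]]
0 [[427.74525789 188.55743081]]
0.1 [[425.91425237 184.12816158]]
pad [  7   9  39  20 331] [438.06344411 247.00302115]
bar [-0.06031645 -0.00269885  0.034     ]
bar [ 0.06867353 -0.03511016  0.034     ]
bar [0.06649853 0.04008253 0.034     ]
[ 0.5881211  -0.45931277  0.21197739]
```

```bash
python3 -c "
from workcell import finish_job;print(finish_job())"
```

```text
the job is handed in; nothing more can be done
None
```

I pushed the ejector home, laid the bar in the empty half of the pan, swung the gate shut and handed the job in at about 27 s. No verdict was reported, so the results below are my own last measurements.

**Last checks**
- **Ejector:** it reached its stop (23 N) with the bar's middle 64 mm past the mouth. Its pad is now back within about half a pixel of where it started.
- **Bar:** it lies at pan x −60 mm, y −3 mm. It measured parallel to the pan just after I let it go, and its position has not changed since. That it lies flat rests on the contact force when I set it down, not on a direct measurement.
- **Other bars:** they were steady to about 1 mm between the release and the end. Against the first picture I made no exact comparison, but saw no shift near 20 mm.
- **Gate:** two cameras put it 0.01 to 0.04 rad from shut, after I pressed it until the force reached about 20 N. The arm ended well clear of everything.

**What went wrong on the way**
- **First push:** the fingers slipped over the pad after about 40 mm, so I repeated it lower and slower.
- **First grasp:** the fingers closed above the bar. The fingertips are really about 25 to 30 mm higher than the reported TCP, and I corrected for that from then on.
- **Gate:** the knob slipped in the grip near the end and left the gate at about 0.1 rad. I finished it by pushing with shut fingers.

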